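# Clamp a chanter sole on its polishing seat

### The job

Put the ivory-white chanter sole flat on the round seat of the clamping board, its hole over the spigot, so that its rim can be polished. Then press the red handle of the toggle clamp down just until it snaps over centre against its stop and holds the sole on its own; ease off as soon as it is home and do not lean on it. The resin is brittle and the clamp is a light one, so work by feel and gently, and leave the other things on the bench where they lie.

Things in the scene. Friction and masses are not known exactly. Their poses are not given: they have to be found in the camera images.
- sole: Loose chanter sole: a flat ivory-white resin ring, 58 mm outside diameter, 24 mm bore, 14 mm thick, about 60 g, lying flat. Origin: centre of its underside, on the bore's axis; z up. Round, so its yaw does not matter.
- fixture: The clamping board: plywood, 90 (x) by 260 (y) by 15 mm, fixed to the bench, carrying the seat and the toggle clamp. Origin: centre of its underside. z up; y runs along the board from the clamp to the seat; x is parallel to the clamp's hinge pins. In this frame the seat's axis is at x 0, y 85 mm; clamp and handle swing in the plane x = 0. Let go short of dead centre, the clamp springs open again.
- handle_pivot (a point): Middle of the handle's pivot pin (y -86, z 87 mm in the board's frame). The handle is 131 mm long from here to its round end: steel strip, then a straight red grip 18 mm thick, from 63 to 131 mm. It starts open, about 72 degrees above level, leaning to the board's -y. Pushing it outwards (-y) and down in an arc shuts the clamp: 70 degrees, then a rigid stop. Axes as the board's.
- handle_shut (a point): Fixed point on the board where the axis of a straight handle would lie when shut (3 degrees above level), 100 mm from its pivot. But the red grip has been bent by hand to suit its user, 50 mm from the pivot, up or down by as much as 15 degrees; this is not measured: here the real grip lies up to 13 mm higher or lower (open: inwards or outwards). Its top is 9 mm above its axis.
- seat: The round aluminium seat standing on the board: a post 42 mm in diameter, flat on top, 42 mm above the bench (60 mm foot flange on the board). Origin: centre of its foot, 27 mm below its flat top; z up.
- seat_top (a point): Centre of the seat's flat top, 42 mm above the bench, where the centre of the sole's underside must come. A spigot 22 mm in diameter rises from it by 11 mm: straight for 6 mm, then a nose tapering to 15 mm across. Axes as the board's.
- clamp_arm: Clamp's swinging arm and sprung black rubber foot (34 mm wide). Origin: its pivot pin (board y -12, z 80 mm). Starts upright (top 195 mm up, 65 mm clear of the seat's axis), turns 1.55 rad to level. Pushing 100 mm out on the handle takes under 1 N till the foot meets the sole, some 12 degrees before dead centre, then up to 6 to 8 N, falling to 0 at dead centre; the stop is 1.8 degrees on.
- hone: Bystander: round slate hone, 74 mm across, 18 mm thick. Origin: centre of underside.
- pitch_pipe: Bystander: brass pitch pipe, 83 mm long, 14 mm wide, lying along its x. Origin: near its middle, at the underside.
- loupe: Bystander: folding chrome loupe, lens 32 mm across, 58 mm long along its x, 13 mm thick. Origin: under the lens's centre.
- staple0: Bystander: plain brass staple (tube), 38 mm long along its x, 8 mm thick. Origin: underside, near its middle.
- staple1: Bystander: a second staple, the same.
- staple2: Bystander: a third staple, the same.
Not all that is in view belongs to the job. There is more than one size of the sole; the one meant has the size given above.

How it is judged:
On the way, in this order (a step that is already met when the one before it is completed fails the run):
1. the sole lies flat on the seat over the spigot, let go (horizontal distance between sole and seat_top below 0.002 m and z of sole in the frame of seat_top between -0.003 and 0.002 m and angle between sole's own z axis and vertical below 0.06 rad and contact force between the fingers and sole below 0.3 N), for 0.2 s.
2. the clamp's foot presses the seated sole down (horizontal distance between sole and seat_top below 0.002 m and z of sole in the frame of seat_top between -0.003 and 0.002 m and angle between sole's own z axis and vertical below 0.06 rad and contact force between clamp_arm and sole above 12 N), for 0.2 s.
At the end, for the whole second after the job is handed in: The sole lies flat on the seat, centred on the spigot within 2 mm, its underside within 2 mm of the seat's top and within 0.06 rad of level, at rest, and the snapped-over clamp presses it down with more than 12 N on its own (all of step 2 and linear speed of sole below 0.01 m/s); the robot touches nothing.
It fails at once if the fingers pressed the clamp or its board with more than 25 N (contact force between the fingers and fixture above 25 N).
It fails at once if the resin sole was pressed on its seat with more than 40 N (contact force between sole and seat above 40 N).
It fails at once if a bystander (hone, pitch pipe, loupe or a staple) was moved by more than 20 mm (distance of any of hone, pitch_pipe, loupe, staple0, staple1, staple2 from where it was at the start of the episode above 0.02 m).
It also fails if it takes over 54 s, if anything falls off the work surface, if the arm or the gripper's body presses on something with over 40 N, if the wrist force passes 120 N, or if a joint passes its speed limit or range.

### The arm

A 6-joint arm with a two-finger parallel gripper is mounted at the origin on the work surface. World frame = base frame: x ahead of the robot, y to its left, z up, the work surface at z = 0. Lengths are in m, angles in rad, forces in N, time in s.
With the tool pointing down it reaches from about 0.3 to 0.875 m from the base axis. Payload 6.4 kg.
Tool frame: the origin (TCP) lies midway between the tips of the shut fingers; the grasp point (between the pads) lies manip.grip_depth behind it (manip.grip_depth is the distance from the TCP to the grasp point, in m); z points along the fingers, y is the line along which they close (so a half turn about z gives the same grasp; the last joint's range is limited). The gripper opens to 85 mm and grips with 20 to 120 N. Pads are 22 mm wide; open, the fingers measure 114 mm over their backs; the gripper's body (76 mm by 85 mm) begins 54 mm behind the grasp point. The pads swing forward as they close: fully open they stand 13 mm farther back than shut.
Start: joints at [1.125, 0.181, 1.607, -0, 1.354, -0.206], TCP at [0.137, 0.559, 0.192] pointing down, gripper open.
Joint ranges: [-2.99, 2.99], [-0.89, 2.07], [0.3, 2.58], [-1.14, 4.28], [0, 2.63], [-3.12, 3.12]. Speed limits (rad/s): [2.57, 2.57, 3.01, 3.14, 3.14, 3.14].

### API

Orientations are given as a unit quaternion [w, x, y, z].
In Python, from cell import manip, optics, close_job gives the robot as it stands. The module is installed in compiled form; this text tells all that it offers.
- The arm moves only by the tool carry_out, never from a script. Its argument "targets" is a list of rows, each an object with "gripper": the finger opening in mm, from 0 to 85.4; "offset": the shift along the tool's x, y, z in mm, a list of three; "dr": the turn, a rotation vector about the tool's x, y, z in rad, a list of three. A call has 1 to 12 rows; each row is the pose to reach, as a shift and turn from the pose commanded when the call began, along the tool's axes at that moment; what a row does not reach only later rows make up. A row lasts 1/12 s, in which the tool goes at most 41.7 mm and 7.16 degrees, less where a joint would pass 70% of its speed; a pose out of reach is approached as far as the arm can. A call with a gripper value outside its range is refused whole. The fingers move at their own pace and stop on an object; the grip force is fixed at half the most. Time passes only in rows, so rows that repeat a pose let the fingers close. It gives the time, the measured TCP pose, the force, the opening and the grip force at its end, in the units of the state.
- manip.read_state(): the state, without advancing time (a new reading comes with each control period).
- optics.grab_frame(name): name is "scene" or "top" or "wrist"; returns (picture, depth): 384x512x3 uint8, red, green, blue; 384x512 float32, m along the optical axis (not along the pixel's ray), 0 where there is no reading.
- optics.camera_model(name): a dict with "fx", "fy", "cx", "cy" (pixels), "R" (3x3) and "t" (3): a world point X has camera coordinates R X + t. Camera axes: x right, y down, z forward; pixel columns grow to the right and rows downward; lengths in m; the calibration is good to about 2 mm. A picture is of the moment at which its call begins: read the wrist's pose just before it. camera_model takes no time and is no camera call; for the wrist camera it gives the pose at the moment of the call.
- close_job(): hands the job in; it is judged then, once.
The state is a dict: "time_s": time; "qpos": joint angles; "joint_velocities": joint speeds; "effort": joint torques, N m; "ee_pos": TCP position; "tool_rot": TCP orientation; "wrist_force": force on the tool from outside, world axes, zero at the start; "moment": the same for the moment, N m; "opening": opening from 0.0 (shut) to 1.0 (fully open); "finger_force": force on a finger pad.
Only numpy, scipy, OpenCV 4.12 (cv2) and the standard library are available. Lean on these libraries where they do the work, as an engineer would, in place of code of your own. Each camera call takes 0.05 s, during which the arm holds its last target. There are 200 camera calls.

## Working session

There is one attempt and no reset: what is moved stays moved. The work goes in short steps, Python scripts to look and compute and a tool call to move; the robot and the scene stay as the last step left them, time stands still between calls to the robot, and variables do not carry over. Pictures are saved under pics/ and viewed, at most 12 in all, crops included, and the job is handed in when it is done.

Besides the shell and the picture viewer there is one more tool, called by a JSON object that holds its "api" and its "payload", one argument or row to a line. carry_out: Moves the arm, as the interface text tells. Its arguments: {"type":"object","properties":{"targets":{"type":"array"}},"required":["targets"]}

```bash
mkdir -p pics; cat > h.py <<'E'
import numpy as np, cv2
from cell import manip, optics, close_job
def grab(n):
    m=optics.camera_model(n); p,d=optics.grab_frame(n); return p,d,m
def ray(m,u,v,z):
    R=np.array(m["R"]);t=np.array(m["t"]);c=-R.T@t
    w=R.T@np.array([(u-m["cx"])/m["fx"],(v-m["cy"])/m["fy"],1.]);return c+w*(z-c[2])/w[2]
def pts(m,d):
    v,u=np.indices(d.shape);R=np.array(m["R"]);t=np.array(m["t"])
    c=np.stack([(u-m["cx"])/m["fx"]*d,(v-m["cy"])/m["fy"]*d,d],-1);return (c-t)@R
def proj(m,X):
    c=np.array(m["R"])@np.array(X)+np.array(m["t"]);return m["fx"]*c[0]/c[2]+m["cx"],m["fy"]*c[1]/c[2]+m["cy"]
def save(n,p): cv2.imwrite("pics/"+n,cv2.cvtColor(p,cv2.COLOR_RGB2BGR))
E
python3 - <<'E'
from h import *
s=manip.read_state();print(s,manip.grip_depth)
for n in("top","scene"):
    p,d,m=grab(n);save(n+".png",p);np.savez(n+".npz",p=p,d=d,**m);print(n,m)
E
```

```text
{'time_s': 0.0, 'qpos': array([ 1.12470737e+00,  1.81511765e-01,  1.60798892e+00, -4.81778269e-07,
        1.35380032e+00, -2.06303387e-01]), 'joint_velocities': array([ 7.23896303e-04,  7.79113070e-04, -1.50860392e-03, -3.47871018e-04,
        3.18953157e-04,  7.96705158e-05]), 'effort': array([ 4.73154560e-04, -4.44881594e+01, -3.51332331e+01, -1.90671817e-04,
        9.06303845e-03, -1.77080068e-05]), 'ee_pos': array([0.13627705, 0.55799347, 0.19120989]), 'tool_rot': array([-2.73492113e-04,  1.19605669e-01,  9.92821109e-01, -8.09211835e-04]), 'wrist_force': array([-0.77097203, -0.18629786,  0.01229062]), 'moment': array([-0.03467306,  0.01985317, -0.00233719]), 'finger_force': 0.0, 'opening': 0.9999759837236084} 0.0187
top {'fx': 406.341684182846, 'fy': 406.341684182846, 'cx': 259.9510188225335, 'cy': 193.12730063313487, 'R': array([[ 0.01087605, -0.99955494,  0.02777822],
       [-0.98772448, -0.01506814, -0.15547768],
       [ 0.15582705, -0.02574624, -0.98744876]]), 't': array([-0.02257826,  0.51018639,  1.02948792])}
scene {'fx': 417.71133858279796, 'fy': 417.71133858279796, 'cx': 255.99066469111335, 'cy': 188.82156578265764, 'R': array([[-0.84132173,  0.54046069, -0.00894333],
       [ 0.3889828 ,  0.59386564, -0.70428402],
       [-0.37532669, -0.59600825, -0.70986198]]), 't': array([ 0.431431  , -0.14971161,  1.48466199])}
```

View pics/top.png

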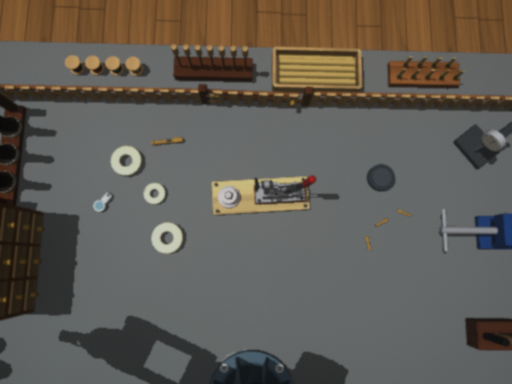

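View pics/scene.png

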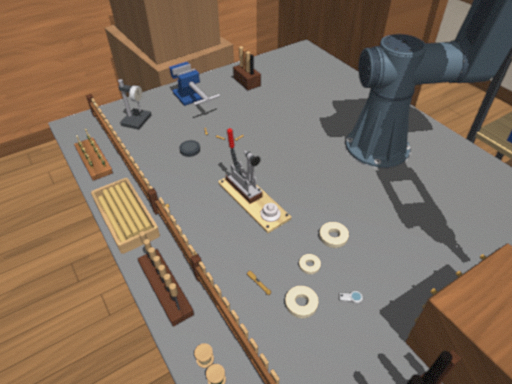

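Top view: three ivory rings at (126,160), (155,193) and (167,238). The board runs from the seat at (229,197) to the clamp, with the red handle at (311,180). The hone is at (381,178), the staples near (385,225), the pitch pipe at (168,141) and the loupe at (102,203). The sole could be any of the three rings, so I'll measure their sizes.

```bash
python3 - <<'E'
from h import *
for n in("top","scene"):
    m=dict(np.load(n+".npz"));p=m["p"];d=m["d"];P=pts(m,d)
    hsv=cv2.cvtColor(p,cv2.COLOR_RGB2HSV)
    mask=((hsv[...,1]>15)&(hsv[...,1]<75)&(hsv[...,2]>170)).astype(np.uint8)
    cs,h=cv2.findContours(mask,cv2.RETR_EXTERNAL,cv2.CHAIN_APPROX_NONE)
    for c in cs:
        if cv2.contourArea(c)<120: continue
        (u,v),(a,b),an=cv2.fitEllipse(c)
        mm=np.zeros(mask.shape,np.uint8);cv2.drawContours(mm,[c],-1,1,-1);mm&=mask
        z=P[mm>0][:,2]; zz=np.median(z)
        w=np.array([ray(m,*q[0],zz)[:2] for q in c]).astype(np.float32)
        (x,y),r=cv2.minEnclosingCircle(w)
        print(n,(round(u),round(v)),"diam",round(2*r*1000,1),"c",np.round([x,y],4),"z",round(zz,4))
    red=(((hsv[...,0]<8)|(hsv[...,0]>172))&(hsv[...,1]>190)&(hsv[...,2]>90)).astype(np.uint8)
    k,l,st,ce=cv2.connectedComponentsWithStats(red)
    for i in range(1,k):
        if st[i,4]>20:
            q=P[l==i];print("red",ce[i],st[i],np.round(q.min(0),3),np.round(q.max(0),3))
    if n=="top":
        bl=((hsv[...,0]>12)&(hsv[...,0]<32)&(hsv[...,1]>60)&(hsv[...,2]>120)).astype(np.uint8);bl[:170]=0;bl[220:]=0;bl[:,:205]=0;bl[:,320:]=0
        bl=cv2.morphologyEx(bl,cv2.MORPH_OPEN,np.ones((2,2)))
        ys,xs=np.nonzero(bl);w=np.array([ray(m,u,v,.015)[:2] for u,v in zip(xs,ys)]).astype(np.float32)
        print("board",cv2.minAreaRect(w),np.round(cv2.boxPoints(cv2.minAreaRect(w)),4).tolist())
    sel=(P[...,2]>.03)&(P[...,2]<.07)&(abs(P[...,0]-.5)<.12)&(abs(P[...,1])<.2)
    q=P[sel];print(n,"raised",np.round([q.min(0),q.max(0)],3))
E
```

```text
top (166, 237) diam 78.2 c [0.3926 0.228 ] z 0.0192
top (154, 193) diam 54.4 c [0.5109 0.2685] z 0.0134
top (125, 160) diam 78.0 c [0.5987 0.3478] z 0.019
red [311.2173913  178.91304348] [309 177   6   5  23] [ 0.512 -0.131  0.21 ] [ 0.521 -0.12   0.216]
board ((0.5071204900741577, -0.01973116397857666), (0.09008889645338058, 0.2603052854537964), 4.2239484786987305) [[0.45260000228881836, 0.10679999738931656], [0.4717999994754791, -0.15279999375343323], [0.5616000294685364, -0.1462000012397766], [0.5425000190734863, 0.11339999735355377]]
top raised [[ 0.483 -0.133  0.03 ]
 [ 0.539  0.089  0.069]]
scene (302, 300) diam 89.4 c [0.6024 0.3477] z 0.0199
scene (310, 263) diam 63.6 c [0.5132 0.2688] z 0.0143
scene (334, 233) diam 90.3 c [0.396  0.2295] z 0.0202
scene (270, 212) diam 77.5 c [0.5012 0.0612] z 0.02
red [230.25454545 137.2       ] [228 129   5  18  55] [ 0.518 -0.126  0.161] [0.978 0.741 0.952]
scene raised [[ 0.487 -0.134  0.03 ]
 [ 0.547  0.086  0.07 ]]
```

The middle ring at (155,193) measures about 56 mm across and 14 mm high. The rings at (126,160) and (167,238) are about 78 mm and 19 mm, so I'm choosing the middle one at world (0.512, 0.269). Next I'll work out the move to hover over it.

```bash
cat >> h.py <<'E'
from scipy.spatial.transform import Rotation as Ro
YB=np.deg2rad(4.22)
def Rs(s): q=s["tool_rot"];return Ro.from_quat([q[1],q[2],q[3],q[0]])
def plan(xyz,yaw=None):
    s=manip.read_state();R=Rs(s)
    o=R.inv().apply(np.array(xyz)-s["ee_pos"])*1000
    out=[np.round(o,1).tolist()]
    if yaw is not None:
        c,n=np.cos(yaw),np.sin(yaw)
        T=Ro.from_matrix(np.array([[-n,c,0],[c,n,0],[0,0,-1.]]))
        out.append(np.round((R.inv()*T).as_rotvec(),4).tolist())
    print("plan",out)
E
python3 - <<'E'
from h import *
plan([.512,.269,.19],YB)
s=manip.read_state();m=optics.camera_model("wrist");R=np.array(m["R"]);c=-R.T@m["t"]
print("cam in tool mm",Rs(s).inv().apply(c-s["ee_pos"])*1000,"axis",Rs(s).inv().apply(R[2]),m["fx"],m["cx"],m["cy"])
t=dict(np.load("top.npz"));save("crop.png",cv2.resize(t["p"][130:260,80:330],None,fx=3,fy=3,interpolation=cv2.INTER_CUBIC))
E
```

```text
plan [[-433.6, -191.5, 1.4], [-0.0016, 0.0007, 1.2574]]
cam in tool mm [  66.42671407   -1.20398562 -182.3763156 ] axis [-2.62406342e-01 -4.19502447e-05  9.64957465e-01] 313.23328794353534 256.7618661579769 192.85945252317924
```

View pics/crop.png

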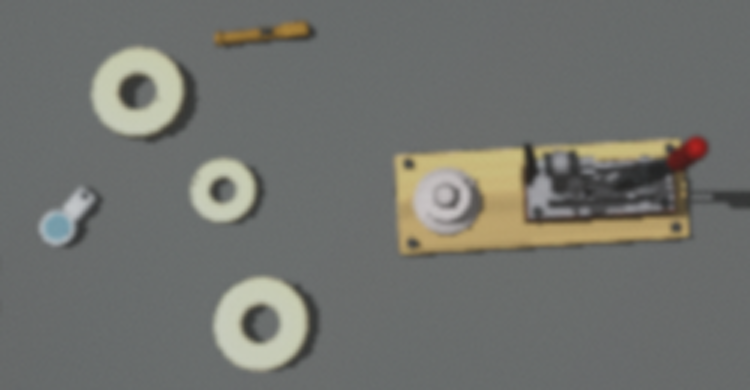

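The crop shows the small ring at (223,190), clearly smaller than its neighbours at (138,92) and (262,323), so it is the sole. Moving over it now.

{"api": "carry_out", "payload": {
  "targets": [
    {"gripper":85,"offset":[-36,-16,0],"dr":[0,0,0.105]},
    {"gripper":85,"offset":[-72,-32,0],"dr":[0,0,0.21]},
    {"gripper":85,"offset":[-108,-48,0],"dr":[0,0,0.315]},
    {"gripper":85,"offset":[-144,-64,0],"dr":[0,0,0.42]},
    {"gripper":85,"offset":[-180,-80,0],"dr":[0,0,0.525]},
    {"gripper":85,"offset":[-216,-96,0],"dr":[0,0,0.63]},
    {"gripper":85,"offset":[-252,-112,0],"dr":[0,0,0.735]},
    {"gripper":85,"offset":[-288,-128,0],"dr":[0,0,0.84]},
    {"gripper":85,"offset":[-324,-144,0],"dr":[0,0,0.945]},
    {"gripper":85,"offset":[-360,-160,0],"dr":[0,0,1.05]},
    {"gripper":85,"offset":[-396,-176,0],"dr":[0,0,1.155]},
    {"gripper":85,"offset":[-433.6,-191.5,1.4],"dr":[0,0,1.257]}
  ]
}}

```text
time_s: 1.1
ee_pos: [0.5133, 0.2681, 0.1906]
tool_rot: [-0.0, 0.682, 0.731, -0.0]
wrist_force: [0.2, 0.5, -0.1]
opening: 0.993
finger_force: 0.0
```

{"api": "carry_out", "payload": {
  "targets": [
    {"gripper":85,"offset":[0,0,0],"dr":[0,0,0]},
    {"gripper":85,"offset":[0,0,0],"dr":[0,0,0]}
  ]
}}

```text
time_s: 1.27
ee_pos: [0.5133, 0.2678, 0.1898]
tool_rot: [-0.0, 0.682, 0.732, -0.001]
wrist_force: [-0.6, 0.7, 0.6]
opening: 0.998
finger_force: 0.0
```

```bash
cat >> h.py <<'E'
def ring(p,m,z,lo=20,hi=75,vmin=150,show=False):
    """ivory blob -> world centre & diameter on plane z"""
    hsv=cv2.cvtColor(p,cv2.COLOR_RGB2HSV)
    mask=((hsv[...,1]>lo)&(hsv[...,1]<hi)&(hsv[...,2]>vmin)).astype(np.uint8)
    cs,_=cv2.findContours(mask,cv2.RETR_CCOMP,cv2.CHAIN_APPROX_NONE)
    for c in cs:
        if cv2.contourArea(c)<300 or len(c)<20: continue
        w=np.array([ray(m,*q[0],z)[:2] for q in c])
        (x,y),(a,b),_=cv2.fitEllipse(w.astype(np.float32)*1000)
        print("px",np.round(c[:,0].mean(0)),"centre",np.round([x,y],1),"axes",round(a,1),round(b,1))
E
python3 - <<'E'
from h import *
s=manip.read_state();print(s["ee_pos"],s["tool_rot"],s["wrist_force"],s["time_s"])
p,d,m=grab("wrist");save("w1.png",p);ring(p,m,.014)
E
```

```text
[0.51332929 0.2677576  0.18981771] [-3.86930049e-04  6.81703406e-01  7.31628273e-01 -6.20847920e-04] [-0.56105994  0.69070709  0.61212013] 1.2667
px [154. 191.] centre [392.3 225.8] axes 80.8 83.5
px [153. 193.] centre [392.3 226.6] axes 32.2 36.4
px [256. 166.] centre [512.3 267.4] axes 56.5 57.3
px [256. 166.] centre [512.4 267.8] axes 23.3 24.9
px [343.  99.] centre [601.5 346.8] axes 81.1 81.6
px [343. 100.] centre [601.5 347. ] axes 35.3 36.1
px [232.  27.] centre [476.8 411. ] axes 23.0 23.6
```

View pics/w1.png

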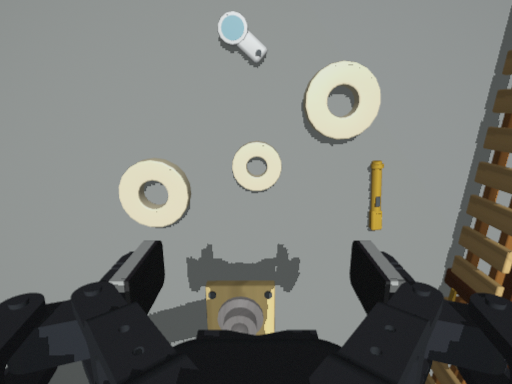

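Wrist view: the sole sits centred at (256,166) and measures 58/24 mm at (0.5123, 0.2676), with the fingers clear either side. Descending to grasp it.

```bash
python3 -c "
from h import *
plan([.5123,.2676,-.002],YB)"
```

```text
plan [[-1.3, 0.4, 191.9], [-0.0019, 0.0, -0.0007]]
```

{"api": "carry_out", "payload": {
  "targets": [
    {"gripper":85,"offset":[-0.5,-0.5,35],"dr":[0,0,0]},
    {"gripper":85,"offset":[-0.5,-0.5,70],"dr":[0,0,0]},
    {"gripper":85,"offset":[-0.5,-0.5,105],"dr":[0,0,0]},
    {"gripper":85,"offset":[-0.5,-0.5,135],"dr":[0,0,0]},
    {"gripper":85,"offset":[-0.5,-0.5,160],"dr":[0,0,0]},
    {"gripper":85,"offset":[-0.5,-0.5,178],"dr":[0,0,0]},
    {"gripper":85,"offset":[-0.5,-0.5,188],"dr":[0,0,0]},
    {"gripper":85,"offset":[-0.5,-0.5,191],"dr":[0,0,0]},
    {"gripper":70,"offset":[-0.5,-0.5,191],"dr":[0,0,0]},
    {"gripper":70,"offset":[-0.5,-0.5,191],"dr":[0,0,0]}
  ]
}}

```text
time_s: 2.15
ee_pos: [0.5124, 0.2698, 0.0009]
tool_rot: [0.0, 0.68, 0.733, 0.001]
wrist_force: [0.1, 0.2, 0.7]
opening: 0.822
finger_force: 0.0
```

{"api": "carry_out", "payload": {
  "targets": [
    {"gripper":50,"offset":[0,0,0],"dr":[0,0,0]},
    {"gripper":50,"offset":[0,0,0],"dr":[0,0,0]},
    {"gripper":50,"offset":[0,0,0],"dr":[0,0,0]},
    {"gripper":50,"offset":[0,0,0],"dr":[0,0,0]},
    {"gripper":50,"offset":[0,0,0],"dr":[0,0,0]}
  ]
}}

```text
time_s: 2.57
ee_pos: [0.5121, 0.269, 0.0001]
tool_rot: [0.0, 0.681, 0.733, 0.0]
wrist_force: [0.2, 0.7, -0.3]
opening: 0.585
finger_force: 0.0
```

```bash
python3 - <<'E'
from h import *
p,d,m=grab("wrist");save("w2.png",p);ring(p,m,.014)
E
```

```text
px [ 48. 265.] centre [391.  232.2] axes 63.3 80.0
px [258. 226.] centre [511.5 267.7] axes 54.6 58.4
px [258. 227.] centre [512.2 267.9] axes 22.7 25.3
px [444.  90.] centre [601.2 346.4] axes 77.4 84.8
px [446.  94.] centre [603.2 347.4] axes 35.6 36.8
```

View pics/w2.png

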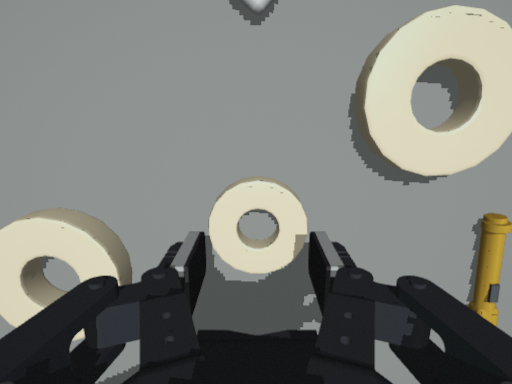

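The view shows the sole at (258,226) still free and the pad ends at (205,236) and (308,236), which look higher than the ring. I'll check the pad-tip height with depth.

```bash
python3 - <<'E'
from h import *
p,d,m=grab("wrist");P=pts(m,d)*1000;s=manip.read_state();e=s["ee_pos"]*1000
print(e)
for v in range(226,330,8):
    print(v,[(u,np.round(Rs(s).inv().apply(P[v,u]-e)).astype(int).tolist() if d[v,u]>0 else 0) for u in (180,190,197,202,206,214)])
print(np.round(P[200:204,258]), np.round(P[190,258]))
E
```

```text
[ 5.11914951e+02  2.68983742e+02 -1.47979243e-01]
226 [(180, [-6, -48, 0]), (190, [-6, -42, 0]), (197, [-6, -38, 0]), (202, [-5, -34, -1]), (206, [-6, -32, 0]), (214, [0, -25, -15])]
234 [(180, [-11, -48, -1]), (190, [10, -31, -51]), (197, 0), (202, [10, -25, -50]), (206, [-11, -32, -1]), (214, [-5, -25, -15])]
242 [(180, [6, -35, -51]), (190, [10, -29, -60]), (197, [10, -26, -59]), (202, [5, -26, -49]), (206, [-16, -32, 0]), (214, [-10, -25, -15])]
250 [(180, [10, -31, -67]), (190, [10, -27, -67]), (197, [8, -26, -62]), (202, 0), (206, [-22, -32, -1]), (214, [-22, -27, -1])]
258 [(180, [10, -30, -74]), (190, [10, -26, -74]), (197, [4, -26, -63]), (202, [-1, -26, -52]), (206, [-27, -33, -1]), (214, [-27, -28, -1])]
266 [(180, [10, -28, -79]), (190, [8, -26, -76]), (197, [1, -26, -63]), (202, [-5, -26, -52]), (206, [-33, -33, -1]), (214, [-33, -28, 0])]
274 [(180, [7, -28, -81]), (190, [5, -25, -78]), (197, [-2, -26, -64]), (202, [-8, -26, -54]), (206, [-39, -33, 0]), (214, [-38, -28, -2])]
282 [(180, [6, -27, -85]), (190, [2, -26, -78]), (197, [-6, -26, -65]), (202, [-44, -36, -2]), 
[... 151 characters left out ...]
1, -34, 0]), (214, [-50, -28, -1])]
298 [(180, [16, -21, -109]), (190, [-4, -26, -79]), (197, [-57, -40, 0]), (202, [-56, -37, -1]), (206, [-56, -34, -1]), (214, [-57, -29, 0])]
306 [(180, [16, -20, -113]), (190, [-7, -26, -80]), (197, [-62, -40, -1]), (202, [-62, -37, -1]), (206, [-62, -34, -1]), (214, [-62, -29, -1])]
314 [(180, [16, -20, -115]), (190, [16, -17, -116]), (197, [-69, -41, 0]), (202, [-69, -37, -1]), (206, [-69, -35, -1]), (214, [-68, -29, -1])]
322 [(180, [16, -19, -119]), (190, [17, -16, -120]), (197, [-75, -41, -1]), (202, [-75, -38, -1]), (206, [-75, -35, -1]), (214, [-74, -29, -2])]
[[511. 284.  13.]
 [511. 284.  15.]
 [511. 283.  15.]
 [511. 283.  15.]] [511. 290.  15.]
```

The depth shows the pad tips about 49 mm above the bench at this opening, with the pads 26 mm to each side of centre. So the tips stand well short of the reported TCP. I'll reopen and go down in steps, watching force and depth.

{"api": "carry_out", "payload": {
  "targets": [
    {"gripper":74,"offset":[0,0,0],"dr":[0,0,0]},
    {"gripper":74,"offset":[0,0,0],"dr":[0,0,0]},
    {"gripper":74,"offset":[0,0,0],"dr":[0,0,0]},
    {"gripper":74,"offset":[-1,0,10],"dr":[0,0,0]},
    {"gripper":74,"offset":[-1,0,20],"dr":[0,0,0]},
    {"gripper":74,"offset":[-1,0,30],"dr":[0,0,0]},
    {"gripper":74,"offset":[-1,0,36],"dr":[0,0,0]},
    {"gripper":74,"offset":[-1,0,36],"dr":[0,0,0]}
  ]
}}

```text
time_s: 3.33
ee_pos: [0.5099, 0.2674, -0.0389]
tool_rot: [-0.001, 0.681, 0.733, -0.002]
wrist_force: [-0.0, -0.5, -0.6]
opening: 0.866
finger_force: 0.0
```

```bash
cat >> h.py <<'E'
def tips():
    """visible pad-end points: tool coords of near-camera finger points with lowest height"""
    p,d,m=grab("wrist");s=manip.read_state();P=pts(m,d)
    T=Rs(s).inv().apply((P-s["ee_pos"]).reshape(-1,3)).reshape(P.shape)*1000
    g=(d>.02)&(p.max(-1)<110)&(abs(T[...,1])<60)&(T[...,0]<20)&(T[...,0]>-20)
    for sgn in(-1,1):
        q=T[g&(T[...,1]*sgn>5)&(P[...,2]<.12)&(P[...,2]>.0)&(T[...,2]<-38)]
        h=np.percentile(q[:,2],99) if len(q) else None
        print("side",sgn,"tip toolz",h,"inner y",np.percentile(abs(q[:,1]),3) if len(q) else None)
    print("ee",s["ee_pos"],s["wrist_force"],s["time_s"]);return p,d,m,T
E
python3 - <<'E'
from h import *
p,d,m,T=tips();save("w3.png",p)
E
```

```text
side -1 tip toolz -40.489491302045884 inner y 7.2711392472305105
side 1 tip toolz -38.62203031270223 inner y 7.303405896403924
ee [ 0.51058096  0.26762897 -0.03792394] [ 0.16827964 -0.20808671 -0.28192152] 3.3833
```

View pics/w3.png

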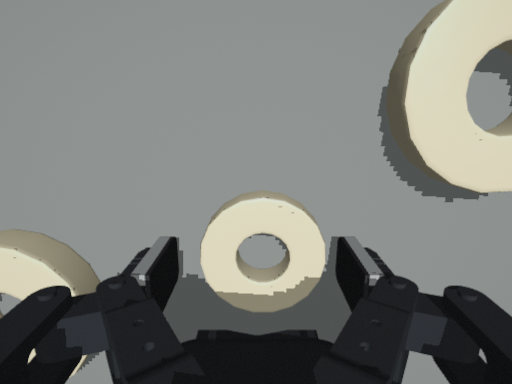

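The pads at (165,240) and (350,240) straddle the sole at (263,252), just about level with its top. A bit lower, then close.

{"api": "carry_out", "payload": {
  "targets": [
    {"gripper":70,"offset":[0,1.5,3],"dr":[0,0,0]},
    {"gripper":66,"offset":[0,1.5,6],"dr":[0,0,0]},
    {"gripper":64,"offset":[0,1.5,8],"dr":[0,0,0]},
    {"gripper":64,"offset":[0,1.5,8],"dr":[0,0,0]},
    {"gripper":64,"offset":[0,1.5,8],"dr":[0,0,0]}
  ]
}}

```text
time_s: 3.8
ee_pos: [0.5134, 0.2682, -0.0443]
tool_rot: [-0.0, 0.68, 0.733, 0.0]
wrist_force: [0.4, 0.1, 0.2]
opening: 0.752
finger_force: 0.0
```

```bash
python3 - <<'E'
from h import *
p,d,m=grab("wrist");s=manip.read_state();P=pts(m,d)
T=Rs(s).inv().apply((P-s["ee_pos"]).reshape(-1,3)).reshape(P.shape)*1000
g=(d>.02)&(abs(abs(T[...,1])-35)<12)&(abs(T[...,0])<12)&(P[...,2]<.06)&(p.max(-1)<100)
for sg in(-1,1):
    q=T[g&(T[...,1]*sg>0)];z=P[g&(T[...,1]*sg>0)][:,2]*1000
    h=np.histogram(z,bins=np.arange(-4,60,4));print(sg,h[0].tolist())
    t=q[(z>5)&(z<25)];print(np.round(np.percentile(t,[2,50,98],axis=0),1) if len(t) else None)
print(s["ee_pos"],s["wrist_force"])
E
```

```text
-1 [0, 44, 97, 129, 171, 160, 202, 204, 227, 175, 222, 95, 164, 345, 885]
[[-11.1 -45.7 -68.7]
 [  3.9 -32.8 -60.8]
 [ 10.3 -32.4 -50.1]]
1 [15, 102, 92, 135, 160, 176, 178, 223, 219, 178, 248, 103, 179, 380, 1127]
[[-11.3  31.  -68.8]
 [  4.1  31.4 -60.9]
 [ 10.2  44.2 -50.1]]
[ 0.51344762  0.26816409 -0.044193  ] [-0.70528058  0.44615518 -0.19604243]
```

{"api": "carry_out", "payload": {
  "targets": [
    {"gripper":50,"offset":[0,0,0],"dr":[0,0,0]},
    {"gripper":50,"offset":[0,0,0],"dr":[0,0,0]},
    {"gripper":50,"offset":[0,0,0],"dr":[0,0,0]},
    {"gripper":50,"offset":[0,0,0],"dr":[0,0,0]}
  ]
}}

```text
time_s: 4.18
ee_pos: [0.5142, 0.2684, -0.0431]
tool_rot: [0.0, 0.68, 0.733, 0.001]
wrist_force: [-0.6, -0.0, 6.6]
opening: 0.65
finger_force: 66.9
```

{"api": "carry_out", "payload": {
  "targets": [
    {"gripper":50,"offset":[0,0,-15],"dr":[0,0,0]},
    {"gripper":50,"offset":[0,0,-50],"dr":[0,0,0]},
    {"gripper":50,"offset":[0,0,-85],"dr":[0,0,0]},
    {"gripper":50,"offset":[0,0,-120],"dr":[0,0,0]},
    {"gripper":50,"offset":[0,0,-120],"dr":[0,0,0]},
    {"gripper":50,"offset":[0,0,-120],"dr":[0,0,0]}
  ]
}}

```text
time_s: 4.68
ee_pos: [0.5156, 0.2688, 0.0787]
tool_rot: [0.002, 0.68, 0.733, 0.003]
wrist_force: [-0.6, 0.3, -1.5]
opening: 0.652
finger_force: 64.0
```

```bash
python3 - <<'E'
from h import *
s=manip.read_state();print(s["ee_pos"],s["tool_rot"],s["wrist_force"],s["finger_force"])
p,d,m=grab("wrist");save("w4.png",p);P=pts(m,d)
hsv=cv2.cvtColor(p,cv2.COLOR_RGB2HSV);k=(hsv[...,1]>20)&(hsv[...,1]<75)&(hsv[...,2]>150)&(P[...,2]>.06)&(d>0)
z=np.median(P[k][:,2]);print("sole top z",z,k.sum(),"slope xy",np.linalg.lstsq(np.c_[P[k][:,:2],np.ones(k.sum())],P[k][:,2],rcond=None)[0])
ring(p,m,z)
plan([.5008,.0651,s["ee_pos"][2]],YB)
E
```

```text
[0.5155794  0.26882185 0.07866536] [0.00157294 0.68044222 0.73279547 0.00259041] [-0.62087295  0.2981748  -1.49058208] 63.95211283117533
sole top z 0.13631745688233762 7687 slope xy [ 0.00398268 -0.00154276  0.13454853]
px [256. 253.] centre [513.6 273.8] axes 45.9 55.7
px [257. 261.] centre [514.8 269. ] axes 21.9 25.4
px [106. 228.] centre [449.7 278.6] axes 41.1 42.7
px [106. 230.] centre [449.6 278.9] axes 16.5 18.5
px [379.  96.] centre [556.1 340.2] axes 41.3 41.6
px [380. 102.] centre [556.1 340.2] axes 18.1 18.4
plan [[-201.7, -28.0, -2.3], [0.0018, -0.0004, 0.0004]]
```

View pics/w4.png

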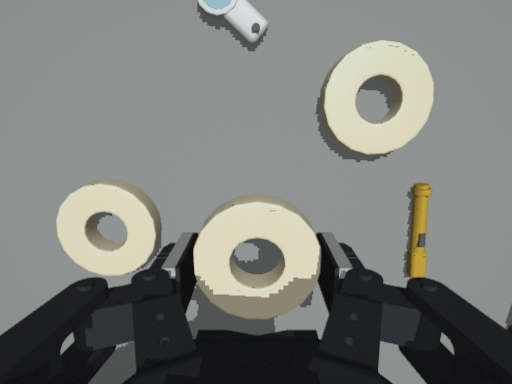

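The sole is held level at (257,258) in the picture; grip 64 N, bore centre within 1 mm of the tool axis, underside 44 mm above the reported TCP. Next I'll stop beside the seat so the wrist camera can measure the spigot.

```bash
python3 -c "
from h import *
plan([.40,.02,.085],YB)"
```

```text
plan [[-239.2, -131.8, -8.9], [0.0018, -0.0004, 0.0004]]
```

{"api": "carry_out", "payload": {
  "targets": [
    {"gripper":50,"offset":[-24,-13,-7],"dr":[0,0,0]},
    {"gripper":50,"offset":[-52,-29,-7],"dr":[0,0,0]},
    {"gripper":50,"offset":[-84,-46,-7],"dr":[0,0,0]},
    {"gripper":50,"offset":[-116,-64,-7],"dr":[0,0,0]},
    {"gripper":50,"offset":[-148,-82,-7],"dr":[0,0,0]},
    {"gripper":50,"offset":[-180,-100,-7],"dr":[0,0,0]},
    {"gripper":50,"offset":[-208,-115,-7],"dr":[0,0,0]},
    {"gripper":50,"offset":[-228,-126,-7],"dr":[0,0,0]},
    {"gripper":50,"offset":[-239,-132,-7],"dr":[0,0,0]},
    {"gripper":50,"offset":[-239,-132,-7],"dr":[0,0,0]},
    {"gripper":50,"offset":[-239,-132,-7],"dr":[0,0,0]}
  ]
}}

```text
time_s: 5.65
ee_pos: [0.3984, 0.02, 0.0816]
tool_rot: [-0.001, 0.681, 0.732, -0.0]
wrist_force: [0.8, 0.5, -1.0]
opening: 0.654
finger_force: 63.9
```

```bash
python3 - <<'E'
from h import *
s=manip.read_state();print(s["ee_pos"],s["tool_rot"],s["wrist_force"],s["time_s"])
p,d,m=grab("wrist");np.savez("w5.npz",p=p,d=d,**m);P=pts(m,d);print("seat px",proj(m,[.5008,.0651,.042]))
ring(p,m,.142)
near=(np.hypot(P[...,0]-.5008,P[...,1]-.0651)<.04)&(d>0)
for lo,hi,nm,zz in((.038,.046,"seattop",.042),(.0505,.057,"nose",.053),(.024,.030,"-",.027),(.017,.023,"flange",.02)):
    k=(near&(P[...,2]>lo)&(P[...,2]<hi)).astype(np.uint8);q=P[k>0]
    if len(q)<30: print(nm,len(q));continue
    c=max(cv2.findContours(k,cv2.RETR_EXTERNAL,cv2.CHAIN_APPROX_NONE)[0],key=cv2.contourArea)
    w=np.array([ray(m,*a[0],zz)[:2]*1000 for a in c],np.float32)
    print(nm,len(q),"z",np.median(q[:,2]),"ell",cv2.fitEllipse(w),"circ",cv2.minEnclosingCircle(w))
u,v=map(int,proj(m,[.5008,.0651,.042]))
save("w5.png",cv2.resize(p[max(0,v-90):v+90,max(0,u-120):u+120],None,fx=3,fy=3))
E
```

```text
[0.39836524 0.01997877 0.08156753] [-1.07476596e-03  6.81263001e-01  7.32037828e-01 -4.31936046e-04] [ 0.8325899   0.53536986 -1.04603021] 5.65
seat px (np.float64(406.8575587144212), np.float64(148.18362910174767))
px [256. 252.] centre [396.9  26.6] axes 45.4 54.4
px [257. 261.] centre [397.9  21.8] axes 21.0 24.9
seattop 2069 z 0.04254816887748077 ell ((504.29119873046875, 66.8456802368164), (41.27052307128906, 43.105533599853516), 81.75997924804688) circ ((504.15460205078125, 66.57636260986328), 21.858797073364258)
nose 608 z 0.053218420909203895 ell ((503.35894775390625, 66.96269226074219), (18.066673278808594, 18.229875564575195), 60.59627151489258) circ ((503.04449462890625, 67.1672134399414), 9.983111381530762)
- 672 z 0.024992735767244974 ell ((504.5384521484375, 66.66915130615234), (46.800785064697266, 48.51152038574219), 61.89554214477539) circ ((501.7059326171875, 67.1250991821289), 25.575529098510742)
flange 909 z 0.022038411693453174 ell ((506.1484680175781, 66.49150085449219), (56.2973747253418, 58.99512481689453), 82.50975799560547) circ ((504.387939453125, 66.88605499267578), 30.683279037475586)
```

View pics/w5.png

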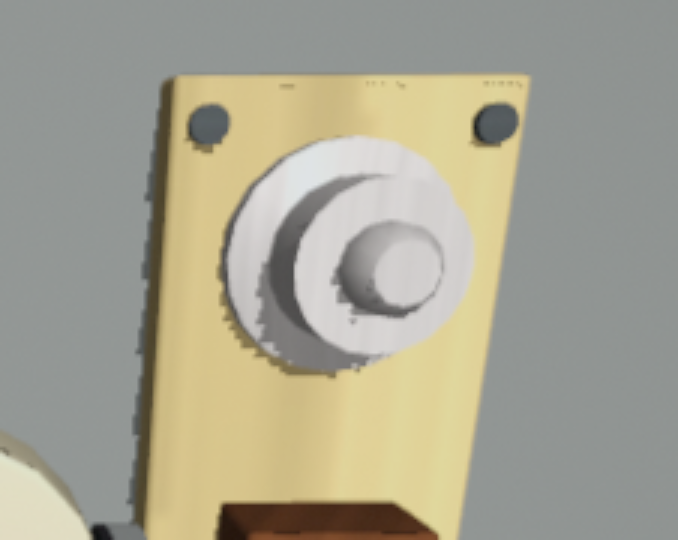

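The crop shows the seat with its nose at about (408,265). The wrist camera puts the seat axis at (0.504, 0.0668), with top z 42.5 and nose z 53, matching the given heights. Moving +y first, then x, to stop above the spigot.

{"api": "carry_out", "payload": {
  "targets": [
    {"gripper":50,"offset":[20,10,0],"dr":[0,0,0]},
    {"gripper":50,"offset":[38.8,35,0],"dr":[0,0,0]},
    {"gripper":50,"offset":[38.8,65,0],"dr":[0,0,0]},
    {"gripper":50,"offset":[38.8,90,0],"dr":[0,0,0]},
    {"gripper":50,"offset":[38.8,105,0],"dr":[0,0,0]},
    {"gripper":50,"offset":[38.8,109,10],"dr":[0,0,0]},
    {"gripper":50,"offset":[38.8,109,30],"dr":[0,0,0]},
    {"gripper":50,"offset":[38.8,109,50],"dr":[0,0,0]},
    {"gripper":50,"offset":[38.8,109,62],"dr":[0,0,0]},
    {"gripper":50,"offset":[38.8,109,65],"dr":[0,0,0]},
    {"gripper":50,"offset":[38.8,109,65],"dr":[0,0,0]},
    {"gripper":50,"offset":[38.8,109,65],"dr":[0,0,0]}
  ]
}}

```text
time_s: 6.7
ee_pos: [0.5048, 0.0672, 0.0175]
tool_rot: [-0.0, 0.68, 0.733, -0.0]
wrist_force: [0.3, 0.0, -0.0]
opening: 0.652
finger_force: 64.0
```

```bash
python3 - <<'E'
from h import *
s=manip.read_state();print(s["ee_pos"],s["tool_rot"],s["wrist_force"],s["time_s"])
p,d,m=grab("wrist");np.savez("w6.npz",p=p,d=d,**m);P=pts(m,d)
hsv=cv2.cvtColor(p,cv2.COLOR_RGB2HSV);k=(hsv[...,1]>20)&(hsv[...,1]<75)&(hsv[...,2]>150)&(np.hypot(P[...,0]-.504,P[...,1]-.067)<.03)&(d>0)
z=np.median(P[k][:,2]);print("top z",z);ring(p,m,z)
near=(np.hypot(P[...,0]-.504,P[...,1]-.067)<.018)&(d>0)&(P[...,2]<.056)
q=P[near];print(len(q),np.round(np.percentile(q,[1,50,99],axis=0),4))
n=q[q[:,2]>.0515];print("nose",len(n),n.mean(0) if len(n) else 0, n.min(0),n.max(0))
save("w6.png",cv2.resize(p[150:350,140:380],None,fx=3,fy=3))
E
```

```text
[0.50483592 0.06723067 0.01751712] [-2.90922381e-04  6.80265248e-01  7.32965944e-01 -1.80621852e-04] [ 0.29003557  0.00358219 -0.00311624] 6.7
top z 0.07516800782737793
px [255. 252.] centre [503.3  72.6] axes 45.3 55.7
px [257. 261.] centre [504.4  67.4] axes 22.1 25.3
946 [[0.4927 0.0496 0.0415]
 [0.5046 0.0606 0.0516]
 [0.5173 0.0689 0.0547]]
nose 474 [0.50478429 0.06444267 0.05344476] [0.49640566 0.05810582 0.05156478] [0.51322738 0.06941156 0.05501632]
```

View pics/w6.png

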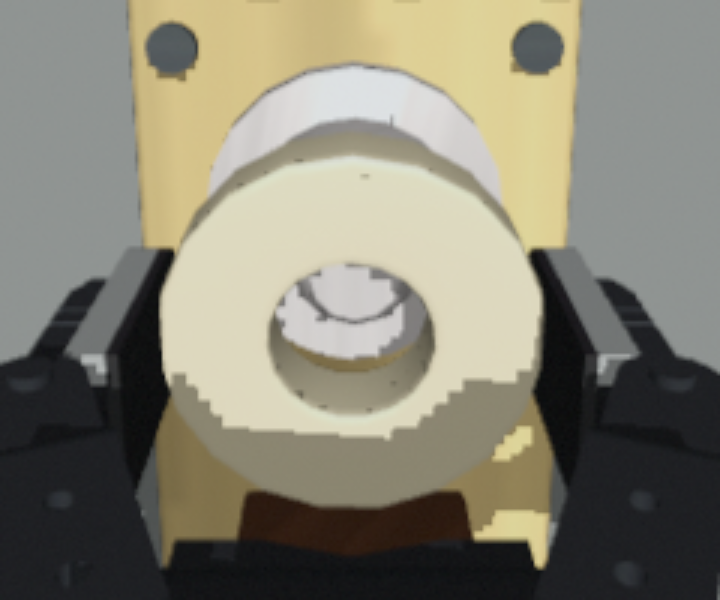

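Through the bore at (350,335) the nose shows centred left–right and perhaps 1 mm low. I'll shift slightly and go down by feel.

{"api": "carry_out", "payload": {
  "targets": [
    {"gripper":50,"offset":[-0.6,0.3,3],"dr":[0,0,0]},
    {"gripper":50,"offset":[-0.6,0.3,6],"dr":[0,0,0]},
    {"gripper":50,"offset":[-0.6,0.3,8],"dr":[0,0,0]},
    {"gripper":50,"offset":[-0.6,0.3,10],"dr":[0,0,0]},
    {"gripper":50,"offset":[-0.6,0.3,11],"dr":[0,0,0]},
    {"gripper":50,"offset":[-0.6,0.3,11],"dr":[0,0,0]}
  ]
}}

```text
time_s: 7.25
ee_pos: [0.5053, 0.0662, 0.0064]
tool_rot: [-0.0, 0.68, 0.733, -0.0]
wrist_force: [0.8, 0.2, 0.3]
opening: 0.653
finger_force: 64.0
```

{"api": "carry_out", "payload": {
  "targets": [
    {"gripper":50,"offset":[0,0,1],"dr":[0,0,0]},
    {"gripper":50,"offset":[0,0,2],"dr":[0,0,0]},
    {"gripper":50,"offset":[0,0,2],"dr":[0,0,0]}
  ]
}}

```text
time_s: 7.5
ee_pos: [0.5056, 0.0663, 0.0046]
tool_rot: [-0.0, 0.681, 0.733, 0.0]
wrist_force: [0.4, 0.6, -0.7]
opening: 0.655
finger_force: 64.0
```

{"api": "carry_out", "payload": {
  "targets": [
    {"gripper":50,"offset":[0,0,1],"dr":[0,0,0]},
    {"gripper":50,"offset":[0,0,2],"dr":[0,0,0]},
    {"gripper":50,"offset":[0,0,2],"dr":[0,0,0]}
  ]
}}

```text
time_s: 7.75
ee_pos: [0.5056, 0.0664, 0.0026]
tool_rot: [-0.0, 0.68, 0.733, 0.0]
wrist_force: [0.1, 2.4, 0.4]
opening: 0.655
finger_force: 64.0
```

{"api": "carry_out", "payload": {
  "targets": [
    {"gripper":50,"offset":[0,0,0.7],"dr":[0,0,0]},
    {"gripper":50,"offset":[0,0,1.4],"dr":[0,0,0]},
    {"gripper":50,"offset":[0,0,1.4],"dr":[0,0,0]}
  ]
}}

```text
time_s: 8.0
ee_pos: [0.5056, 0.0664, 0.0012]
tool_rot: [-0.0, 0.68, 0.733, 0.0]
wrist_force: [-0.5, 3.2, 0.5]
opening: 0.651
finger_force: 64.0
```

The bore slid onto the straight part with a light +y side load. Easing 0.4 mm that way and continuing down.

{"api": "carry_out", "payload": {
  "targets": [
    {"gripper":50,"offset":[0.4,0,0.6],"dr":[0,0,0]},
    {"gripper":50,"offset":[0.4,0,1.2],"dr":[0,0,0]},
    {"gripper":50,"offset":[0.4,0,1.2],"dr":[0,0,0]}
  ]
}}

```text
time_s: 8.25
ee_pos: [0.5055, 0.0665, -0.0001]
tool_rot: [0.0, 0.68, 0.733, -0.0]
wrist_force: [-0.1, 0.9, -0.4]
opening: 0.651
finger_force: 64.0
```

{"api": "carry_out", "payload": {
  "targets": [
    {"gripper":50,"offset":[0,0,0.5],"dr":[0,0,0]},
    {"gripper":50,"offset":[0,0,1.0],"dr":[0,0,0]},
    {"gripper":50,"offset":[0,0,1.0],"dr":[0,0,0]}
  ]
}}

```text
time_s: 8.5
ee_pos: [0.5055, 0.0665, -0.001]
tool_rot: [-0.0, 0.68, 0.733, -0.0]
wrist_force: [1.1, 0.0, -0.2]
opening: 0.658
finger_force: 64.0
```

{"api": "carry_out", "payload": {
  "targets": [
    {"gripper":50,"offset":[0,0,0.4],"dr":[0,0,0]},
    {"gripper":50,"offset":[0,0,0.4],"dr":[0,0,0]}
  ]
}}

```text
time_s: 8.67
ee_pos: [0.5056, 0.0666, -0.0012]
tool_rot: [-0.0, 0.68, 0.733, -0.0]
wrist_force: [-0.2, 0.1, 1.1]
opening: 0.651
finger_force: 64.1
```

{"api": "carry_out", "payload": {
  "targets": [
    {"gripper":60,"offset":[0,0,0],"dr":[0,0,0]},
    {"gripper":66,"offset":[0,0,0],"dr":[0,0,0]},
    {"gripper":74,"offset":[0,0,0],"dr":[0,0,0]},
    {"gripper":74,"offset":[0,0,0],"dr":[0,0,0]},
    {"gripper":74,"offset":[0,0,0],"dr":[0,0,0]},
    {"gripper":74,"offset":[0,0,-10],"dr":[0,0,0]},
    {"gripper":74,"offset":[0,0,-30],"dr":[0,0,0]},
    {"gripper":74,"offset":[0,0,-60],"dr":[0,0,0]},
    {"gripper":74,"offset":[0,0,-80],"dr":[0,0,0]},
    {"gripper":74,"offset":[0,0,-80],"dr":[0,0,0]}
  ]
}}

```text
time_s: 9.5
ee_pos: [0.5093, 0.0663, 0.0841]
tool_rot: [0.004, 0.68, 0.733, 0.003]
wrist_force: [0.6, 0.3, 0.3]
opening: 0.865
finger_force: 0.0
```

```bash
python3 - <<'E'
from h import *
s=manip.read_state();print(s["ee_pos"],s["wrist_force"],s["time_s"])
p,d,m=grab("wrist");P=pts(m,d)
hsv=cv2.cvtColor(p,cv2.COLOR_RGB2HSV);k=(hsv[...,1]>20)&(hsv[...,1]<75)&(hsv[...,2]>150)&(np.hypot(P[...,0]-.505,P[...,1]-.067)<.029)&(P[...,2]>.045)&(d>0)
q=P[k];print("top z",np.median(q[:,2]),"plane",np.linalg.lstsq(np.c_[q[:,:2],np.ones(len(q))],q[:,2],rcond=None)[0]);ring(p,m,.056)
# handle
for n in("wrist","scene"):
    if n=="scene": p,d,m=grab(n);P=pts(m,d);hsv=cv2.cvtColor(p,cv2.COLOR_RGB2HSV)
    r=((hsv[...,0]<8)|(hsv[...,0]>172))&(hsv[...,1]>180)&(hsv[...,2]>70)&(d>0)&(abs(P[...,0]-.51)<.06)&(abs(P[...,1]+.12)<.06)&(P[...,2]>.1)
    q=P[r]-[.5071,-.0197,0];c,n_=np.cos(YB),np.sin(YB)
    by=-n_*q[:,0]+c*q[:,1];bx=c*q[:,0]+n_*q[:,1]
    print(n,len(q),"x",np.median(bx) if len(q) else 0)
    for a in np.arange(.12,.225,.01):
        w=(q[:,2]>=a)&(q[:,2]<a+.01)
        if w.sum()>2: print("  z%.3f"%a,w.sum(),"by",np.round([by[w].min(),np.median(by[w]),by[w].max()],4),"bx",np.round([bx[w].min(),bx[w].max()],4))
E
```

```text
[0.50933672 0.06633187 0.08409721] [0.59783565 0.29045578 0.32832241] 9.5
top z 0.0564141244478314 plane [ 0.00045098 -0.00836169  0.05654551]
px [257. 190.] centre [505.4  67.7] axes 55.6 63.4
px [252. 204.] centre [505.2  66.8] axes 21.8 25.3
px [108.   5.] centre [412.1 183. ] axes 8.0 44.8
wrist 0 x 0
scene 56 x 0.008310495735896456
  z0.150 3 by [-0.1007 -0.0999 -0.0967] bx [0.0058 0.0086]
  z0.160 8 by [-0.1016 -0.0993 -0.0963] bx [0.0053 0.0138]
  z0.170 8 by [-0.1026 -0.0997 -0.098 ] bx [0.0044 0.013 ]
  z0.180 7 by [-0.1055 -0.0999 -0.0971] bx [0.0058 0.0121]
  z0.190 10 by [-0.1054 -0.1022 -0.0975] bx [0.0032 0.015 ]
  z0.200 10 by [-0.1084 -0.1037 -0.1011] bx [0.003  0.0135]
  z0.210 10 by [-0.1098 -0.1065 -0.1013] bx [0.0029 0.0114]
```

The sole is seated: top at z 56.4 mm (expected 56), level, centred at (505.2, 66.8). The handle profile shows the grip bent inwards and up by about 12°, running 84° above level when open, so shut it should sit about 10 mm high. Now I'll lift, shut the fingers and go over the clamp.

{"api": "carry_out", "payload": {
  "targets": [
    {"gripper":60,"offset":[0,0,-35],"dr":[0,0,0]},
    {"gripper":40,"offset":[0,0,-75],"dr":[0,0,0]},
    {"gripper":20,"offset":[0,0,-115],"dr":[0,0,0]},
    {"gripper":0,"offset":[0,0,-140],"dr":[0,0,0]},
    {"gripper":0,"offset":[-30,0,-140],"dr":[0,0,0]},
    {"gripper":0,"offset":[-60,0,-140],"dr":[0,0,0]},
    {"gripper":0,"offset":[-90,0,-140],"dr":[0,0,0]},
    {"gripper":0,"offset":[-120,0,-140],"dr":[0,0,0]},
    {"gripper":0,"offset":[-145,0,-140],"dr":[0,0,0]},
    {"gripper":0,"offset":[-155,0,-140],"dr":[0,0,0]},
    {"gripper":0,"offset":[-155,0,-140],"dr":[0,0,0]},
    {"gripper":0,"offset":[-155,0,-140],"dr":[0,0,0]}
  ]
}}

```text
time_s: 10.6
ee_pos: [0.5164, -0.0875, 0.2177]
tool_rot: [-0.001, 0.681, 0.732, -0.0]
wrist_force: [-0.2, 0.8, 0.5]
opening: 0.001
finger_force: 0.0
```

```bash
cat >> h.py <<'E'
O=np.array([.5118,-.0182])
def board(P):
    q=P[...,:2]-O;c,n=np.cos(YB),np.sin(YB)
    return np.stack([c*q[...,0]+n*q[...,1],-n*q[...,0]+c*q[...,1],P[...,2]],-1)*1000
E
python3 - <<'E'
from h import *
s=manip.read_state();print(board(s["ee_pos"]),s["tool_rot"],s["wrist_force"],s["time_s"],s["opening"])
p,d,m=grab("wrist");P=pts(m,d);T=Rs(s).inv().apply((P-s["ee_pos"]).reshape(-1,3)).reshape(P.shape)*1000
g=(d>0)&(abs(T[...,1])<16)&(abs(T[...,0])<14)&(T[...,2]>-80)&(T[...,2]<5)
q=T[g];print(len(q));
if len(q): print("finger",np.round(np.percentile(q,[0,2,50,98,100],axis=0),1))
p,d,m=grab("scene");save("s2.png",cv2.resize(p[60:240,150:390],None,fx=3,fy=3))
E
```

```text
[ -0.51619435 -69.44203244 217.67698714] [-1.17202323e-03  6.80900144e-01  7.32375318e-01 -1.17087719e-04] [-0.24077561  0.84866139  0.5115267 ] 10.6 0.0011186865803838378
2295
finger [[-12.1 -14.4 -80. ]
 [ -9.4 -13.4 -78.8]
 [  9.3  -0.5 -65.7]
 [ 10.7  12.  -45.8]
 [ 11.4  12.9 -43.3]]
```

View pics/s2.png

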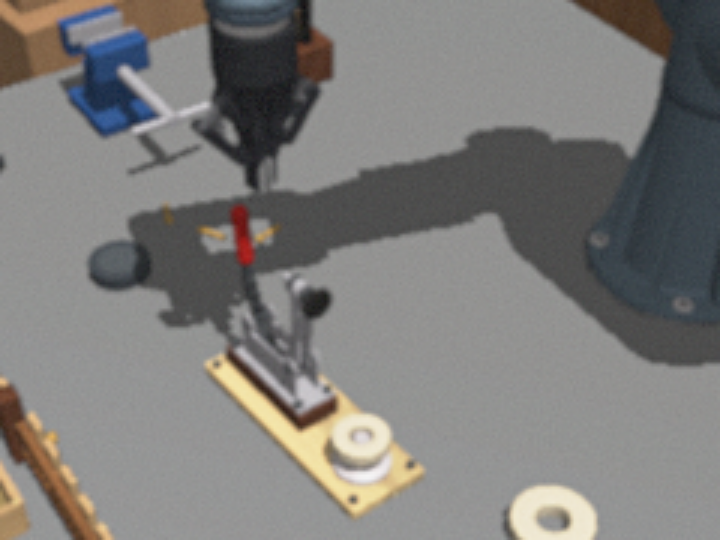

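The view shows the sole on the seat at (360,440), the open handle at (242,235), and the shut fingers above and slightly inboard of it at (262,180). The shut tips lie 43.5 mm behind the reported TCP, with ±11 mm width. Next I'll work out the arc for the finger edge.

```bash
cat >> h.py <<'E'
def arc(th,beta=12,s=52,tip=43.5,hw=11):
    t,f=np.deg2rad(th),np.deg2rad(th+beta)
    b=np.array([-86,87])+50*np.array([-np.cos(t),np.sin(t)])+s*np.array([-np.cos(f),np.sin(f)])+9*np.array([np.sin(f),np.cos(f)])
    return b+[hw,-tip]   # ee by, z
E
python3 - <<'E'
from h import *
b=board(manip.read_state()["ee_pos"]);print(b)
for th in list(range(74,12,-5))+[12,9,6,4.5,3,2]: a=arc(th);print(th,np.round(a,1),"tool x,z from now",np.round([a[0]-b[1],b[2]-a[1]],1))
E
```

```text
[-2.11731289e-01 -6.85823973e+01  2.18131671e+02]
74 [-83.4 144.1] tool x,z from now [-14.8  74.1]
69 [-92.2 142.9] tool x,z from now [-23.6  75.2]
64 [-100.8  141.1] tool x,z from now [-32.2  77.1]
59 [-109.2  138.5] tool x,z from now [-40.6  79.7]
54 [-117.3  135.1] tool x,z from now [-48.7  83. ]
49 [-125.1  131.1] tool x,z from now [-56.6  87.1]
44 [-132.6  126.4] tool x,z from now [-64.   91.8]
39 [-139.6  121. ] tool x,z from now [-71.   97.1]
34 [-146.1  115.1] tool x,z from now [-77.5 103. ]
29 [-152.1  108.6] tool x,z from now [-83.5 109.5]
24 [-157.5  101.7] tool x,z from now [-88.9 116.4]
19 [-162.2   94.3] tool x,z from now [-93.6 123.9]
14 [-166.3   86.5] tool x,z from now [-97.7 131.7]
12 [-167.8   83.3] tool x,z from now [-99.2 134.9]
9 [-169.7   78.4] tool x,z from now [-101.1  139.8]
6 [-171.4   73.4] tool x,z from now [-102.8  144.8]
4.5 [-172.1   70.8] tool x,z from now [-103.6  147.3]
3 [-172.8   68.3] tool x,z from now [-104.2  149.9]
2 [-173.2   66.6] tool x,z from now [-104.7  151.6]
```

{"api": "carry_out", "payload": {
  "targets": [
    {"gripper":0,"offset":[0,0,20],"dr":[0,0,0]},
    {"gripper":0,"offset":[0,0,45],"dr":[0,0,0]},
    {"gripper":0,"offset":[0,0,65],"dr":[0,0,0]},
    {"gripper":0,"offset":[0,0,75],"dr":[0,0,0]},
    {"gripper":0,"offset":[-3,0,76],"dr":[0,0,0]},
    {"gripper":0,"offset":[-6,0,76],"dr":[0,0,0]},
    {"gripper":0,"offset":[-9,0,76],"dr":[0,0,0]},
    {"gripper":0,"offset":[-9,0,76],"dr":[0,0,0]},
    {"gripper":0,"offset":[-9,0,76],"dr":[0,0,0]}
  ]
}}

```text
time_s: 11.45
ee_pos: [0.5186, -0.0975, 0.144]
tool_rot: [0.001, 0.681, 0.733, 0.0]
wrist_force: [-0.3, -0.2, -0.2]
opening: -0.001
finger_force: 0.0
```

{"api": "carry_out", "payload": {
  "targets": [
    {"gripper":0,"offset":[-4,0,0],"dr":[0,0,0]},
    {"gripper":0,"offset":[-8,0,0.5],"dr":[0,0,0]},
    {"gripper":0,"offset":[-12.6,0,1],"dr":[0,0,0]},
    {"gripper":0,"offset":[-17,0,2],"dr":[0,0,0]},
    {"gripper":0,"offset":[-21.2,0,2.9],"dr":[0,0,0]},
    {"gripper":0,"offset":[-25.4,0,4.2],"dr":[0,0,0]},
    {"gripper":0,"offset":[-29.6,0,5.5],"dr":[0,0,0]},
    {"gripper":0,"offset":[-33.7,0,7.2],"dr":[0,0,0]},
    {"gripper":0,"offset":[-37.7,0,8.9],"dr":[0,0,0]},
    {"gripper":0,"offset":[-41.6,0,10.9],"dr":[0,0,0]},
    {"gripper":0,"offset":[-45.5,0,12.9],"dr":[0,0,0]},
    {"gripper":0,"offset":[-45.5,0,12.9],"dr":[0,0,0]}
  ]
}}

```text
time_s: 12.45
ee_pos: [0.5208, -0.143, 0.1292]
tool_rot: [-0.0, 0.681, 0.733, -0.0]
wrist_force: [-0.1, -0.3, -0.3]
opening: 0.001
finger_force: 0.0
```

```bash
cat > hd.py <<'E'
from h import *
s=manip.read_state();b=board(s["ee_pos"]);print("ee",np.round(b,1),s["wrist_force"],s["time_s"])
for n in("scene","top"):
    p,d,m=grab(n);B=board(pts(m,d));hsv=cv2.cvtColor(p,cv2.COLOR_RGB2HSV)
    r=((hsv[...,0]<8)|(hsv[...,0]>172))&(hsv[...,1]>170)&(hsv[...,2]>60)&(d>0)&(abs(B[...,0])<40)&(B[...,1]<-60)&(B[...,1]>-260)&(B[...,2]>60)
    q=B[r];print(n,len(q))
    if len(q)>8:
        c=q.mean(0);u,S,V=np.linalg.svd(q-c);a=V[0]*np.sign(-V[0][1]+1e-9)
        print(" mean",np.round(c,1),"elev deg",np.round(np.degrees(np.arctan2(a[2],-a[1])),1),"ext",np.round(q.min(0),0),np.round(q.max(0),0))
    # clamp arm/sole
    k=(abs(B[...,0])<25)&(B[...,1]>0)&(B[...,1]<150)&(B[...,2]>62)&(d>0);print(" over seat side",k.sum(),np.round(B[k].max(0)) if k.any() else "")
E
python3 hd.py
```

```text
ee [  -0.2 -125.1  129.2] [-0.09500212 -0.29894637 -0.31374433] 12.45
scene 71
 mean [   3.5 -164.2  142.6] elev deg 37.7 ext [  -4. -189.  123.] [   9. -142.  161.]
 over seat side 262 [ 16. 102. 129.]
top 9
 mean [  -5.7 -192.5  145.4] elev deg 12.2 ext [  -7. -196.  142.] [  -3. -187.  148.]
 over seat side 282 [ 14. 103. 115.]
```

The handle has swung ahead of the finger on its own, to a strip angle of about 26° (grip at 38°). I'll continue along the arc to catch up with it.

{"api": "carry_out", "payload": {
  "targets": [
    {"gripper":0,"offset":[-4,0,1.3],"dr":[0,0,0]},
    {"gripper":0,"offset":[-7.5,0,2.8],"dr":[0,0,0]},
    {"gripper":0,"offset":[-11,0,5.4],"dr":[0,0,0]},
    {"gripper":0,"offset":[-14.5,0,8.2],"dr":[0,0,0]},
    {"gripper":0,"offset":[-18,0,11],"dr":[0,0,0]},
    {"gripper":0,"offset":[-21,0,14.1],"dr":[0,0,0]},
    {"gripper":0,"offset":[-24,0,17.4],"dr":[0,0,0]},
    {"gripper":0,"offset":[-27,0,20.6],"dr":[0,0,0]},
    {"gripper":0,"offset":[-29.5,0,24],"dr":[0,0,0]},
    {"gripper":0,"offset":[-29.5,0,24],"dr":[0,0,0]}
  ]
}}

```text
time_s: 13.38
ee_pos: [0.5227, -0.172, 0.1049]
tool_rot: [-0.001, 0.681, 0.733, -0.0]
wrist_force: [0.9, -1.3, -0.2]
opening: 0.001
finger_force: 0.0
```

```bash
python3 hd.py
```

```text
ee [  -0.4 -154.2  104.9] [ 0.8888674  -1.29433708 -0.24332899] 13.3833
scene 68
 mean [   4.5 -166.6  129.6] elev deg 34.7 ext [  -8. -198.  111.] [  14. -145.  166.]
 over seat side 259 [ 17. 107. 112.]
top 8
 over seat side 261 [ 11. 103. 114.]
```

{"api": "carry_out", "payload": {
  "targets": [
    {"gripper":0,"offset":[-1.7,0,1.6],"dr":[0,0,0]},
    {"gripper":0,"offset":[-3.3,0,3.2],"dr":[0,0,0]},
    {"gripper":0,"offset":[-5,0,5.6],"dr":[0,0,0]},
    {"gripper":0,"offset":[-6.5,0,8],"dr":[0,0,0]},
    {"gripper":0,"offset":[-8,0,10.6],"dr":[0,0,0]},
    {"gripper":0,"offset":[-8,0,10.6],"dr":[0,0,0]}
  ]
}}

```text
time_s: 13.98
ee_pos: [0.5234, -0.1798, 0.0945]
tool_rot: [-0.0, 0.681, 0.733, -0.0]
wrist_force: [-1.1, 0.5, -0.2]
opening: -0.002
finger_force: 0.0
```

{"api": "carry_out", "payload": {
  "targets": [
    {"gripper":0,"offset":[-0.7,0,1.3],"dr":[0,0,0]},
    {"gripper":0,"offset":[-1.4,0,2.6],"dr":[0,0,0]},
    {"gripper":0,"offset":[-2,0,3.9],"dr":[0,0,0]},
    {"gripper":0,"offset":[-2,0,3.9],"dr":[0,0,0]}
  ]
}}

```text
time_s: 14.32
ee_pos: [0.524, -0.1817, 0.0913]
tool_rot: [-0.0, 0.68, 0.733, 0.0]
wrist_force: [-0.5, 0.8, 2.4]
opening: 0.001
finger_force: 1.3
```

```bash
python3 hd.py
```

```text
ee [ 1.00e-01 -1.64e+02  9.13e+01] [-0.48653628  0.78811375  2.44685361] 14.3167
scene 43
 mean [   5.2 -160.4  124. ] elev deg 43.5 ext [  -8. -195.  111.] [  16. -145.  157.]
 over seat side 256 [ 17. 100. 112.]
top 3
 over seat side 268 [ 11. 103. 112.]
```

The finger is in contact and the foot has met the sole (2.4 N). Now small steps by feel.

{"api": "carry_out", "payload": {
  "targets": [
    {"gripper":0,"offset":[-0.5,0,1],"dr":[0,0,0]},
    {"gripper":0,"offset":[-1,0,2],"dr":[0,0,0]},
    {"gripper":0,"offset":[-1,0,2],"dr":[0,0,0]}
  ]
}}

```text
time_s: 14.67
ee_pos: [0.5241, -0.1827, 0.0893]
tool_rot: [0.0, 0.68, 0.733, 0.0]
wrist_force: [-0.5, 1.0, 4.4]
opening: 0.004
finger_force: 2.1
```

{"api": "carry_out", "payload": {
  "targets": [
    {"gripper":0,"offset":[-0.5,0,1],"dr":[0,0,0]},
    {"gripper":0,"offset":[-0.9,0,2],"dr":[0,0,0]},
    {"gripper":0,"offset":[-0.9,0,2],"dr":[0,0,0]}
  ]
}}

```text
time_s: 14.92
ee_pos: [0.5242, -0.1837, 0.0873]
tool_rot: [0.0, 0.68, 0.733, 0.0]
wrist_force: [-0.6, 2.1, 5.4]
opening: -0.005
finger_force: 2.7
```

{"api": "carry_out", "payload": {
  "targets": [
    {"gripper":0,"offset":[-0.5,0,1],"dr":[0,0,0]},
    {"gripper":0,"offset":[-0.9,0,2],"dr":[0,0,0]},
    {"gripper":0,"offset":[-0.9,0,2],"dr":[0,0,0]}
  ]
}}

```text
time_s: 15.17
ee_pos: [0.5243, -0.1845, 0.0854]
tool_rot: [0.0, 0.68, 0.733, 0.0]
wrist_force: [-1.8, 1.5, 6.0]
opening: 0.001
finger_force: 3.1
```

{"api": "carry_out", "payload": {
  "targets": [
    {"gripper":0,"offset":[-0.4,0,1],"dr":[0,0,0]},
    {"gripper":0,"offset":[-0.8,0,2],"dr":[0,0,0]},
    {"gripper":0,"offset":[-1.1,0,3],"dr":[0,0,0]},
    {"gripper":0,"offset":[-1.1,0,3],"dr":[0,0,0]}
  ]
}}

```text
time_s: 15.5
ee_pos: [0.5245, -0.1858, 0.0825]
tool_rot: [0.0, 0.68, 0.733, 0.0]
wrist_force: [-1.1, 1.6, 6.1]
opening: -0.001
finger_force: 3.2
```

{"api": "carry_out", "payload": {
  "targets": [
    {"gripper":0,"offset":[-0.4,0,1],"dr":[0,0,0]},
    {"gripper":0,"offset":[-0.7,0,2],"dr":[0,0,0]},
    {"gripper":0,"offset":[-1.0,0,3],"dr":[0,0,0]},
    {"gripper":0,"offset":[-1.0,0,3],"dr":[0,0,0]}
  ]
}}

```text
time_s: 15.83
ee_pos: [0.5245, -0.1869, 0.0795]
tool_rot: [0.0, 0.68, 0.733, -0.0]
wrist_force: [-0.9, 0.9, 4.8]
opening: -0.002
finger_force: 2.7
```

{"api": "carry_out", "payload": {
  "targets": [
    {"gripper":0,"offset":[-0.3,0,1],"dr":[0,0,0]},
    {"gripper":0,"offset":[-0.6,0,2],"dr":[0,0,0]},
    {"gripper":0,"offset":[-0.6,0,2],"dr":[0,0,0]}
  ]
}}

```text
time_s: 16.08
ee_pos: [0.5246, -0.1876, 0.0773]
tool_rot: [0.0, 0.68, 0.733, -0.0]
wrist_force: [0.0, 0.5, 3.4]
opening: -0.002
finger_force: 2.2
```

The force is past its peak and falling, so dead centre is a few mm on. Smaller steps.

{"api": "carry_out", "payload": {
  "targets": [
    {"gripper":0,"offset":[-0.2,0,0.7],"dr":[0,0,0]},
    {"gripper":0,"offset":[-0.4,0,1.4],"dr":[0,0,0]},
    {"gripper":0,"offset":[-0.4,0,1.4],"dr":[0,0,0]}
  ]
}}

```text
time_s: 16.33
ee_pos: [0.5245, -0.1879, 0.0758]
tool_rot: [0.0, 0.68, 0.733, -0.0]
wrist_force: [-0.8, -0.5, 4.3]
opening: -0.001
finger_force: 1.7
```

{"api": "carry_out", "payload": {
  "targets": [
    {"gripper":0,"offset":[-0.2,0,0.7],"dr":[0,0,0]},
    {"gripper":0,"offset":[-0.4,0,1.4],"dr":[0,0,0]},
    {"gripper":0,"offset":[-0.4,0,1.4],"dr":[0,0,0]}
  ]
}}

```text
time_s: 16.58
ee_pos: [0.5244, -0.1882, 0.0743]
tool_rot: [0.0, 0.681, 0.733, -0.0]
wrist_force: [0.1, -1.3, 2.9]
opening: 0.001
finger_force: 1.2
```

{"api": "carry_out", "payload": {
  "targets": [
    {"gripper":0,"offset":[-0.2,0,0.5],"dr":[0,0,0]},
    {"gripper":0,"offset":[-0.3,0,1.0],"dr":[0,0,0]},
    {"gripper":0,"offset":[-0.3,0,1.0],"dr":[0,0,0]}
  ]
}}

```text
time_s: 16.83
ee_pos: [0.5243, -0.1881, 0.0732]
tool_rot: [-0.0, 0.68, 0.733, 0.0]
wrist_force: [-0.1, -0.2, 1.5]
opening: -0.002
finger_force: 0.8
```

{"api": "carry_out", "payload": {
  "targets": [
    {"gripper":0,"offset":[-0.2,0,0.5],"dr":[0,0,0]},
    {"gripper":0,"offset":[-0.3,0,1.0],"dr":[0,0,0]},
    {"gripper":0,"offset":[-0.3,0,1.0],"dr":[0,0,0]}
  ]
}}

```text
time_s: 17.08
ee_pos: [0.5242, -0.1883, 0.0721]
tool_rot: [-0.0, 0.68, 0.733, -0.0]
wrist_force: [0.2, -1.4, 0.2]
opening: -0.001
finger_force: 0.3
```

{"api": "carry_out", "payload": {
  "targets": [
    {"gripper":0,"offset":[-0.1,0,0.5],"dr":[0,0,0]},
    {"gripper":0,"offset":[-0.2,0,1.0],"dr":[0,0,0]},
    {"gripper":0,"offset":[-0.2,0,1.0],"dr":[0,0,0]}
  ]
}}

```text
time_s: 17.33
ee_pos: [0.5241, -0.1885, 0.0711]
tool_rot: [-0.001, 0.68, 0.733, -0.0]
wrist_force: [0.1, 1.1, -0.5]
opening: -0.001
finger_force: 0.0
```

{"api": "carry_out", "payload": {
  "targets": [
    {"gripper":0,"offset":[-0.1,0,0.4],"dr":[0,0,0]},
    {"gripper":0,"offset":[-0.2,0,0.8],"dr":[0,0,0]},
    {"gripper":0,"offset":[-0.2,0,0.8],"dr":[0,0,0]}
  ]
}}

```text
time_s: 17.58
ee_pos: [0.5244, -0.1889, 0.0705]
tool_rot: [-0.0, 0.68, 0.733, -0.0]
wrist_force: [0.4, 0.4, 0.5]
opening: -0.0
finger_force: 0.0
```

The finger load fell to zero and stayed there, so the clamp has snapped over. Easing off and checking.

{"api": "carry_out", "payload": {
  "targets": [
    {"gripper":0,"offset":[0,0,-1],"dr":[0,0,0]},
    {"gripper":0,"offset":[0,0,-2],"dr":[0,0,0]},
    {"gripper":0,"offset":[0,0,-3],"dr":[0,0,0]},
    {"gripper":0,"offset":[0,0,-3],"dr":[0,0,0]}
  ]
}}

```text
time_s: 17.92
ee_pos: [0.5247, -0.1891, 0.074]
tool_rot: [0.0, 0.68, 0.733, 0.0]
wrist_force: [0.7, -0.3, -0.0]
opening: 0.002
finger_force: 0.0
```

{"api": "carry_out", "payload": {
  "targets": [
    {"gripper":0,"offset":[0,0,-10],"dr":[0,0,0]},
    {"gripper":0,"offset":[0,0,-30],"dr":[0,0,0]},
    {"gripper":0,"offset":[0,0,-60],"dr":[0,0,0]},
    {"gripper":0,"offset":[0,0,-95],"dr":[0,0,0]},
    {"gripper":0,"offset":[0,0,-120],"dr":[0,0,0]},
    {"gripper":0,"offset":[0,0,-120],"dr":[0,0,0]}
  ]
}}

```text
time_s: 18.42
ee_pos: [0.5279, -0.191, 0.2013]
tool_rot: [0.006, 0.68, 0.733, 0.001]
wrist_force: [0.3, -0.4, 1.3]
opening: -0.003
finger_force: 0.0
```

```bash
python3 hd.py; python3 - <<'E'
from h import *
p,d,m=grab("scene");save("s3.png",cv2.resize(p[60:240,150:390],None,fx=3,fy=3))
E
```

```text
ee [   3.3 -173.5  201.3] [ 0.313229   -0.37880475  1.29600845] 18.4167
scene 72
 mean [   3.7 -179.9  108. ] elev deg 14.5 ext [  -5. -209.   96.] [  12. -150.  120.]
 over seat side 249 [ 18.  99. 112.]
top 36
 mean [  -5.2 -188.8  135.8] elev deg -79.1 ext [ -35. -202.  106.] [   5. -159.  293.]
 over seat side 250 [ 11. 101. 110.]
```

View pics/s3.png

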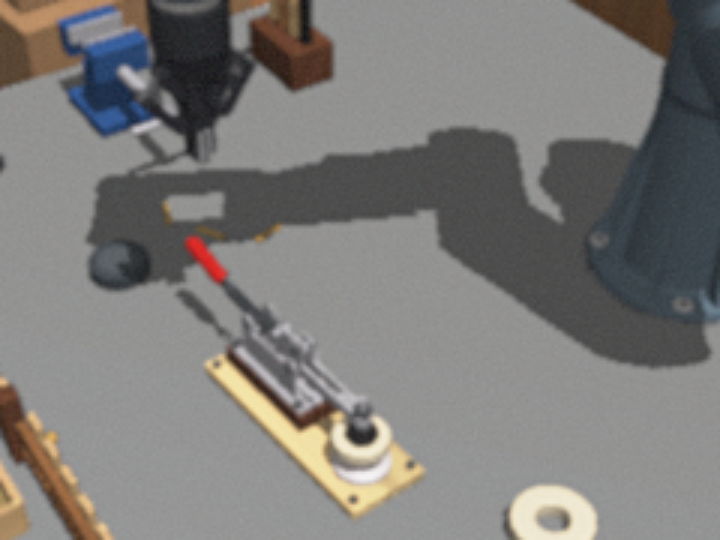

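The handle lies shut at (205,258), the arm is level and the black foot sits on the seated sole at (360,435), with the robot clear. The grip angle of 14.5° fits the shut stop, so I'm handing in.

```bash
python3 -c "
from cell import close_job
print(close_job())"
```

```text
the job is handed in; nothing more can be done
None
```

The sole is seated on the spigot and the toggle clamp has snapped over centre and is holding it by itself. The robot was clear of everything at about 18.5 s of the 54 s, and I've handed the job in; no verdict came back.

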